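# Lock up the lino-cutter box: lid shut, locking rod through both lugs

### The job

Class is over: shut the lid of the cutter box, then thread the locking rod lengthways through the holes of both yellow lugs, one after the other, so that its drilled tip sticks out a good 20 mm past the far lug. Finish still holding the rod there, with its red grip upright so that the hole in the tip faces up and I can drop the padlock through; do not let go. Leave the padlock, the ink jar and the tape roll where they are.

Things in the scene. Friction and masses are not known exactly. Their poses are not given: they have to be found in the camera images.
- cutter_box: Blue steel box fixed to the table, 170 (x) by 220 (y) by 85 mm high, white hinged lid. Origin: centre of its underside. x points from the front (lug side) to the hinge side, y along the front to the left, z up. Two yellow lugs stand outside the front wall at y = -60 and +60 mm: 34 mm wide (x -119 to -85), 14 mm thick in y, top 123 mm above the table, with an 18 mm hole along y (see the hole points)
- right_hole (a point): centre of the round 18 mm hole in the right lug, at box x = -102, y = -60 mm, 108 mm above the table, halfway through the 14 mm thick lug, whose outer face is at box y = -67 mm; same axes as the box, the hole runs along y
- left_hole (a point): the same in the left lug: box x = -102, y = +60 mm, 108 mm above the table; outer face at box y = +67 mm
- lid (a joint): opening angle of the lid, rad: 0 = shut (on the rim), 1.6 = widest; starts partly open at 0.6 to 1.1. The stiff hinge stays at whatever angle it is left; some 1 to 8 N on the outer face towards the tab pushes it down. Shut, its top lies 94 mm above the table and its tab lies between the lugs, below the line of the holes, so that a rod through both locks it
- lid_hinge (a point): hinge end of the lid's outer (upper) face, mid-width, 8 mm off the hinge axis (which runs along box y at box x = +85, z = 85.5 mm). Moves with the lid; x points from the tab to the hinge, y along the hinge, z out of the outer face
- lid_tab (a point): on the lid's outer (upper) face, mid-width of its tab, 200 mm from the hinge; axes as lid_hinge. The lid is a flat white plate 8 mm thick, 170 mm deep, 220 mm wide; a tab 90 mm wide, red stripe at its end, goes on to 205 mm from the hinge
- rod: Locking rod lying level and loose on the table, grip up, about 190 g. Flat-sided red grip 80 mm long (x -40 to 40), 22 wide (y), 42 high (z); from it a straight round 12 mm aluminium rod runs 190 mm along x, 6 mm above the grip's underside, to a rounded tip at x = 230 mm, cross-drilled along z near the tip. Origin: centre of the grip's underside; centre of mass at about x = 35 mm
- rod_tip (a point): end of the rounded tip, on the rod's axis; same axes as the rod
- rod_neck (a point): point on the rod's axis where it leaves the grip (rod x = 40 mm), 190 mm from the tip; same axes as the rod
- padlock: brass padlock lying on the table, 42 by 42 by 18 mm with a steel shackle; origin: centre of its underside. Leave it
- ink_jar: closed jar of blue printing ink, 64 mm across, 85 mm high; origin: centre of its underside. Leave it
- tape_roll: roll of masking tape lying flat, 100 mm across, 25 mm high; origin: centre of its underside. Leave it

How it is judged:
By the outcome, as a careful person would: the job done as asked, in the order asked, and still so for the second after the job is handed in, while the arm keeps its last pose, push and grip.
It also fails if it takes over 64 s, if anything falls off the work surface, if the arm or the gripper's body presses on something with over 40 N, if the wrist force passes 120 N, or if a joint passes its speed limit or range.

### The arm

A 6-joint arm with a two-finger parallel gripper is mounted at the origin on the work surface. World frame = base frame: x ahead of the robot, y to its left, z up, the work surface at z = 0. Lengths are in m, angles in rad, forces in N, time in s.
With the tool pointing down it reaches from about 0.275 to 0.725 m from the base axis. Payload 15.9 kg.
Tool frame: the origin (TCP) lies on the centre line of the jaws, within the pads' length; the fingertips stand 14 mm ahead of it and the grasp point (between the pads) lies 5 mm behind it; z points along the fingers, y is the direction in which the jaws open and shut (so a half turn about z gives the same grasp; the last joint's range is limited). The gripper opens to 85 mm and grips with 20 to 120 N. Pads are 22 mm wide; open, the fingers measure 114 mm over their backs; the gripper's body (76 mm by 85 mm) begins 54 mm behind the grasp point. The pads swing forward as they close: fully open they stand 13 mm farther back than shut.
Start: joints at [-1.246, 0.213, -0.034, 1.323, 0, 1.571], TCP at [0.16, -0.474, 0.245] pointing down, gripper open.
Joint ranges: [-2.98, 2.98], [-0.74, 1.72], [-1.14, 1.35], [-2.1, 2.04], [-1.57, 1.44], [-3.14, 3.14]. Speed limits (rad/s): [1.89, 1.89, 2.39, 2.57, 3.14, 3.14].

### API

Orientations are given as a unit quaternion [w, x, y, z].
In Python, from plant import ctrl gives the robot as it stands. The module is installed in compiled form; this text tells all that it offers.
- The arm moves only by the tool move_arm, never from a script. Its argument "plan" is a list that holds one entry, the list of rows, each a list of 7 numbers: the shift along the tool's x, y, z as a fraction of full scale, then the turn, a rotation vector about the tool's x, y, z as a fraction of full scale, then the opening, from 0 (shut) to 1 (fully open). In form: [[[dx, dy, dz, ax, ay, az, fingers], ...]]. A call has exactly 5 rows; each row is the pose to reach, as a shift and turn from the pose commanded when the call began, along the tool's axes at that moment, turning the shorter way round; what a row does not reach only later rows make up. Full scale, the value 1, is 50 cm for a shift and 360 degrees for a turn. A row lasts 1/10 s, in which the tool goes at most 50 mm and 8.59 degrees, less where a joint would pass 70% of its speed; a pose out of reach is approached as far as the arm can. A call with a number of a shift or a turn outside -1 to 1 is refused whole. A call with a gripper value outside its range is refused whole. The fingers move at their own pace and stop on an object; the grip force is fixed at half the most. Time passes only in rows, so rows that repeat a pose let the fingers close, or fill a call up. It gives the time, the measured TCP pose, the force and the opening at its end, in the units of the state.
- ctrl.sense(): the state, without advancing time (a new reading comes with each control period).
- ctrl.grab_frame(name): name is "scene" or "top" or "wrist"; returns (picture, depth): 420x560x3 uint8, red, green, blue; 420x560 float32, m along the optical axis (not along the pixel's ray), 0 where there is no reading.
- ctrl.camera_params(name): a dict with "fx", "fy", "cx", "cy" (pixels), "k1" (the pictures are not rectified: a ray, as slopes to the right and down, at radius r is drawn at 1 + k1 r^2 times it, then the intrinsics apply), "rvec" (rotation vector, rad) and "tvec" (3), from world to camera coordinates, as OpenCV has them. Camera axes: x right, y down, z forward; pixel columns grow to the right and rows downward; lengths in m; the calibration is good to about 2 mm. A picture is of the moment at which its call begins: read the wrist's pose just before it. camera_params takes no time and is no camera call; for the wrist camera it gives the pose at the moment of the call.
- ctrl.hand_in(): hands the job in, once; it reports no verdict.
Trained networks look in the newest picture that a camera, given by its name, has taken for a name from the list of things; names that differ only in an ending like _2 or _b are one class to them, and where a whole thing is asked for, a point or a joint stands for the part that bears it (a point fixed in the world has none). Each returns a list of dicts, best first, with "score" (0 to 1); they miss things now and then, are a little off and sometimes report something else, mostly with a low value. They report only what shows in the picture. A call takes as long as a camera call.
- ctrl.search_frame(query, camera): "point" ([x, y, z] in m, in world coordinates, good to about 4 mm: the middle of the surface that is visible of it).
- ctrl.spot_point(query, camera): "point" ([x, y, z] in m, in world coordinates, good to about 4 mm: a listed point, or the origin of a listed thing).
The state is a dict: "t": time; "joint_pos": joint angles; "qd": joint speeds; "tau": joint torques, N m; "ee_pos": TCP position; "tcp_rot": TCP orientation; "wrist_force": force on the tool from outside, world axes, zero at the start; "wrist_torque": the same for the moment, N m; "width": opening from 0.0 (shut) to 1.0 (fully open).
Only numpy, scipy, OpenCV 4.12 (cv2) and the standard library are available. Lean on these libraries where they do the work, as an engineer would, in place of code of your own. Each camera call takes 0.05 s, during which the arm holds its last target.

## Working session

There is one attempt and no reset: what is moved stays moved. The work goes in short steps, Python scripts to look and compute and a tool call to move; the robot and the scene stay as the last step left them, time stands still between calls to the robot, and variables do not carry over. Pictures are saved under pics/ and viewed, and the job is handed in when it is done.

Besides the shell and the picture viewer there is one more tool, called after "Request:" as name(argument=value, ...) on one line, values as JSON. move_arm: Moves the arm, as the interface text tells. Its arguments: {"type":"object","properties":{"plan":{"type":"array"}},"required":["plan"]}

```bash
mkdir -p pics
cat > h.py <<'E'
from plant import ctrl
import numpy as np, cv2
from scipy.spatial.transform import Rotation as R
def save(cam,name):
    im,d=ctrl.grab_frame(cam); cv2.imwrite(f'pics/{name}.png',im[:,:,::-1]); np.save(f'pics/{name}.npy',d); return im,d
def pose():
    s=ctrl.sense(); q=np.array(s['tcp_rot']); return np.array(s['ee_pos']),R.from_quat([q[1],q[2],q[3],q[0]]),s
E
python3 - <<'E'
from h import *
p,r,s=pose(); print(s)
for c in ['scene','top']:
    save(c,c+'0'); 
    P=ctrl.camera_params(c); print(P)
    for n in ['cutter_box','right_hole','left_hole','lid_hinge','lid_tab','rod','rod_tip','rod_neck','padlock','ink_jar','tape_roll']:
        print(c,n,[(np.round(a['point'],4).tolist(),round(a['score'],2)) for a in ctrl.spot_point(n,c)[:2]])
E
```

```text
{'t': 0.0, 'joint_pos': array([-1.24600125e+00,  2.13351975e-01, -3.50379222e-02,  1.32347947e+00,
       -1.54537938e-05,  1.57080415e+00]), 'qd': array([ 8.81161449e-05, -5.42576197e-04, -2.69293496e-04,  1.10643594e-03,
        1.75245596e-03, -5.17695456e-05]), 'tau': array([-9.47190965e-04, -6.86166787e+01,  4.87112188e+01,  1.75273488e-02,
       -1.87996494e-05, -3.87420221e-05]), 'ee_pos': array([ 0.15945498, -0.47356882,  0.24482664]), 'tcp_rot': array([-5.28212966e-04,  9.86842965e-01,  1.61680779e-01, -9.43746659e-05]), 'wrist_force': array([ 0.5145442 , -0.21914737, -0.09957305]), 'wrist_torque': array([ 0.00981431,  0.03854606, -0.0272652 ]), 'width': 0.9977930770596491}
{'fx': 424.72196418255646, 'fy': 424.72196418255646, 'cx': 279.8591497929642, 'cy': 209.72517741008025, 'k1': -0.12320370460888541, 'rvec': array([ 0.74841065,  2.81214804, -0.78849331]), 'tvec': array([ 0.46484086, -0.19787829,  1.29063103])}
scene cutter_box [([0.6067, 0.1131, -0.0012], 0.6)]
scene right_hole [([0.5477, 0.4031, 0.0005], 0.48)]
scene left_hole [([0.4896, 0.1426, 0.1104], 0.83)]
scene li
[... 520 characters left out ...]
986, 'k1': 0.03013587431650473, 'rvec': array([ 2.10284841, -2.15945288,  0.23453748]), 'tvec': array([0.01789331, 0.53423286, 1.06675384])}
top cutter_box [([0.6069, 0.1139, 0.0036], 0.72)]
top right_hole [([0.5256, 0.027, 0.1096], 0.61)]
top left_hole []
top lid_hinge [([0.4062, 0.3557, 0.002], 0.64), ([0.693, 0.1377, 0.0913], 0.59)]
top lid_tab [([0.536, 0.0977, 0.2137], 0.74)]
top rod [([0.4557, -0.3489, 0.0032], 0.82), ([0.4035, 0.3514, -0.0015], 0.74)]
top rod_tip [([0.6522, -0.2326, 0.011], 0.76)]
top rod_neck [([0.4924, -0.3274, 0.0078], 0.88)]
top padlock [([0.365, 0.2101, 0.0002], 0.64)]
top ink_jar [([0.5505, 0.4014, -0.002], 0.86)]
top tape_roll [([0.4035, 0.3525, 0.0018], 0.56)]
```

View pics/scene0.png

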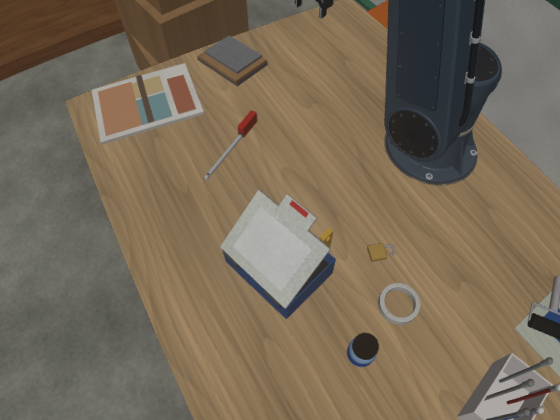

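View pics/top0.png

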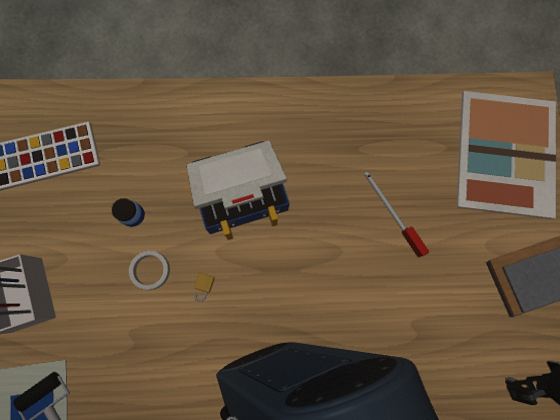

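The scene view shows the open white lid with its red stripe at about (300,208), a yellow lug at (327,238) and the rod from its grip (248,122) to its tip (207,177). The top view shows both lugs at (227,228) and (273,214) and the rod from (415,240) to (367,175). The padlock, tape and jar stand left of the box, so I'll thread from the right. The network points agree with both pictures.

```bash
cat >> h.py <<'E'
def yawR(deg): # tool down, tool x at world yaw
    c,s=np.cos(np.radians(deg)),np.sin(np.radians(deg))
    return R.from_matrix(np.array([[c,s,0],[s,-c,0],[0,0,-1]]))
def go(target,Rt):
    p,r,s=pose()
    d=r.inv().apply(np.array(target)-p)/0.5
    a=(r.inv()*Rt).as_rotvec()/(2*np.pi)
    print('t',round(s['t'],2),'p',p.round(4),'yaw',round(np.degrees(np.arctan2(*r.as_matrix()[[1,0],0])),2),'F',s['wrist_force'].round(1),'w',round(s['width'],3),'q',s['joint_pos'].round(2)); print('shift',d.round(4),'turn',a.round(4))
E
python3 - <<'E'
from h import *
go([0.564,0.100,0.27],yawR(107.3))
E
```

```text
t 1.2 p [ 0.1595 -0.4738  0.2453] yaw 18.61 F [-0.4  0.7 -1. ] w 0.999 q [-1.25  0.21 -0.03  1.32 -0.    1.57]
shift [ 1.1329 -0.8295 -0.0494] turn [-0.     -0.     -0.2464]
```

Request:
move_arm(plan=[[[0.57,-0.41,-0.05,0,0,-0.12,0],[0.57,-0.41,-0.05,0,0,-0.12,0],[0.57,-0.41,-0.05,0,0,-0.12,0],[0.57,-0.41,-0.05,0,0,-0.12,0],[0.57,-0.41,-0.05,0,0,-0.12,0]]])

```text
t: 1.7
ee_pos: [0.3056, -0.2696, 0.2634]
tcp_rot: [0.0, 0.858, 0.514, 0.0]
wrist_force: [1.1, 0.0, -0.3]
width: 0.141
```

Run:
```python
from h import *
go([0.564,0.100,0.27],yawR(107.3))
```

```text
t 1.7 p [ 0.3056 -0.2696  0.2634] yaw 61.9 F [ 1.1  0.  -0.3] w 0.141 q [-0.72  0.02 -0.21  1.34  0.    1.34]
shift [ 0.8954  0.1078 -0.0133] turn [ 1.000e-04  0.000e+00 -1.261e-01]
```

Request:
move_arm(plan=[[[0.88,0.11,-0.03,0,0,-0.126,0],[0.88,0.11,-0.03,0,0,-0.126,0],[0.88,0.11,-0.03,0,0,-0.126,0],[0.88,0.11,-0.03,0,0,-0.126,0],[0.88,0.11,-0.03,0,0,-0.126,0]]])

```text
t: 2.2
ee_pos: [0.451, -0.0659, 0.2718]
tcp_rot: [0.0, 0.609, 0.793, 0.0]
wrist_force: [1.4, -1.2, 0.2]
width: 0.001
```

Run:
```python
from h import *
go([0.564,0.100,0.27],yawR(107.3))
```

```text
t 2.2 p [ 0.451  -0.0659  0.2718] yaw 104.92 F [ 1.4 -1.2  0.2] w 0.001 q [-0.14  0.12 -0.08  1.37 -0.    1.17]
shift [0.2624 0.3037 0.0037] turn [ 0.0001  0.0001 -0.0066]
```

Request:
move_arm(plan=[[[0.26,0.3,0,0,0,-0.006,0],[0.26,0.3,0,0,0,-0.006,0],[0.26,0.3,0,0,0,-0.006,0],[0.26,0.3,0,0,0,-0.006,0],[0.26,0.3,0,0,0,-0.006,0]]])

```text
t: 2.7
ee_pos: [0.5645, 0.0999, 0.2698]
tcp_rot: [-0.001, 0.595, 0.804, -0.0]
wrist_force: [-0.2, -0.4, 0.6]
width: 0.002
```

Run:
```python
from h import *
go([0.564,0.100,0.125],yawR(107.3))
save('wrist','w1')
```

```text
t 2.7 p [0.5645 0.0999 0.2698] yaw 106.95 F [-0.2 -0.4  0.6] w 0.002 q [0.17 0.37 0.24 1.44 0.   1.45]
shift [ 2.000e-04 -6.000e-04  2.897e-01] turn [-0.0002 -0.0002 -0.001 ]
```

View pics/w1.png

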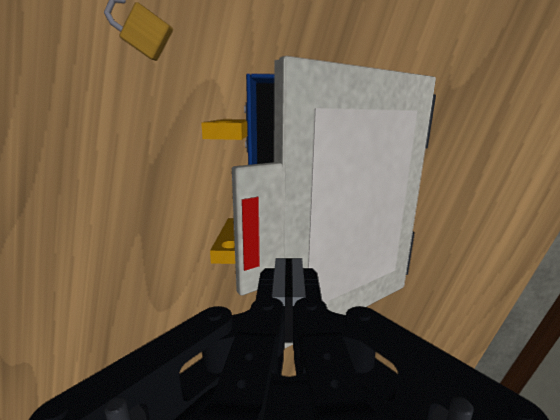

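The wrist view shows the closed fingertips at (288,265) over the lid plate at mid-width, with the lugs at (222,130) and (225,243) clear of them. I'll push down.

Request:
move_arm(plan=[[[0,0,0.07,0,0,0,0],[0,0,0.14,0,0,0,0],[0,0,0.18,0,0,0,0],[0,0,0.22,0,0,0,0],[0,0,0.26,0,0,0,0]]])

```text
t: 3.25
ee_pos: [0.5623, 0.0945, 0.1412]
tcp_rot: [0.0, 0.597, 0.802, 0.0]
wrist_force: [-1.1, -0.2, 1.7]
width: -0.002
```

Request:
move_arm(plan=[[[0,0,0.02,0,0,0,0],[0,0,0.035,0,0,0,0],[0,0,0.045,0,0,0,0],[0,0,0.05,0,0,0,0],[0,0,0.055,0,0,0,0]]])

```text
t: 3.75
ee_pos: [0.563, 0.0956, 0.1144]
tcp_rot: [0.0, 0.597, 0.802, 0.0]
wrist_force: [-0.7, -1.0, 1.5]
width: -0.001
```

Request:
move_arm(plan=[[[0,0,0.003,0,0,0,0],[0,0,0.006,0,0,0,0],[0,0,0.008,0,0,0,0],[0,0,0.01,0,0,0,0],[0,0,0.01,0,0,0,0]]])

```text
t: 4.25
ee_pos: [0.5627, 0.0956, 0.109]
tcp_rot: [-0.0, 0.597, 0.802, 0.0]
wrist_force: [-0.7, 0.2, -0.0]
width: 0.001
```

Request:
move_arm(plan=[[[0,0,0.001,0,0,0,0],[0,0,0.002,0,0,0,0],[0,0,0.003,0,0,0,0],[0,0,0.004,0,0,0,0],[0,0,0.004,0,0,0,0]]])

```text
t: 4.75
ee_pos: [0.5628, 0.0956, 0.1075]
tcp_rot: [0.0, 0.597, 0.802, 0.0]
wrist_force: [-3.0, -0.5, 8.2]
width: 0.003
```

Request:
move_arm(plan=[[[0,0,0.001,0,0,0,0],[0,0,0.002,0,0,0,0],[0,0,0.002,0,0,0,0],[0,0,0.003,0,0,0,0],[0,0,0.003,0,0,0,0]]])

```text
t: 5.25
ee_pos: [0.5629, 0.0956, 0.1073]
tcp_rot: [0.001, 0.597, 0.802, 0.001]
wrist_force: [-11.6, -2.7, 29.2]
width: -0.002
```

The force rose to 29 N with no further travel, so the lid is on the rim. I'll retreat and measure the lugs.

Request:
move_arm(plan=[[[0,0,-0.06,0,0,0,0],[0,0,-0.15,0,0,0,0.5],[-0.1,0,-0.25,0,0,0,1],[-0.2,0.02,-0.34,0,0,0,1],[-0.24,0.02,-0.38,0,0,0,1]]])

```text
t: 5.75
ee_pos: [0.6025, -0.0063, 0.2856]
tcp_rot: [0.0, 0.597, 0.803, 0.0]
wrist_force: [1.3, 0.2, 0.8]
width: 0.678
```

Request:
move_arm(plan=[[[0,0,0,0,0,0,1],[0,0,0,0,0,0,1],[0,0,0,0,0,0,1],[0,0,0,0,0,0,1],[0,0,0,0,0,0,1]]])

```text
t: 6.25
ee_pos: [0.6018, -0.0045, 0.2834]
tcp_rot: [-0.001, 0.596, 0.803, -0.0]
wrist_force: [-0.7, 0.4, 0.1]
width: 1.001
```

Run:
```python
from h import *
go([0.5,0,0.3],yawR(107.3))
print(ctrl.camera_params('wrist'))
save('wrist','w2'); save('top','top2'); save('scene','scene2')
for c in ['wrist','top','scene']:
    for n in ['cutter_box','right_hole','left_hole','lid_hinge','lid_tab','rod','rod_tip','rod_neck']:
        print(c,n,[(np.round(a['point'],4).tolist(),round(a['score'],2)) for a in ctrl.spot_point(n,c)[:2]])
```

```text
t 6.25 p [ 0.6018 -0.0045  0.2834] yaw 106.77 F [-0.7  0.4  0.1] w 1.001 q [-0.01  0.44  0.37  1.51  0.    1.27]
shift [ 0.0674 -0.1923 -0.033 ] turn [-0.0002 -0.0001 -0.0015]
{'fx': 311.5718144438504, 'fy': 311.5718144438504, 'cx': 288.2832619382616, 'cy': 211.59542962232226, 'k1': -0.014458753162443166, 'rvec': array([-2.79219332, -0.41163743, -0.06628519]), 'tvec': array([-0.57550097, -0.22171584,  0.35902191])}
wrist cutter_box [([0.6081, 0.1141, 0.0007], 0.92)]
wrist right_hole [([0.5229, 0.0258, 0.1075], 0.74)]
wrist left_hole []
wrist lid_hinge [([0.6839, 0.137, 0.0928], 0.81)]
wrist lid_tab [([0.4983, 0.0787, 0.0947], 0.76)]
wrist rod []
wrist rod_tip [([0.6615, -0.2341, 0.0065], 0.75)]
wrist rod_neck []
top cutter_box [([0.6076, 0.1155, 0.0027], 0.91)]
top right_hole []
top left_hole [([0.49, 0.1439, 0.1074], 0.91)]
top lid_hinge [([0.6889, 0.1396, 0.0932], 0.75)]
top lid_tab []
top rod [([0.4546, -0.3477, 0.0018], 0.88)]
top rod_tip []
top rod_neck [([0.4925, -0.3262, 0.0106], 0.87)]
scene cutter_box [([0.6054, 0.1119, -0.0032], 0.96)]
scene right_hole [([0.5228, 0.0273, 0.106], 0.71)]
scene left_hole [([0.4914, 0.1424, 0.1103], 0.8)]
scene lid_hinge [([0.6863, 0.1372, 0.0976], 0.6)]
scene lid_tab [([0.4924, 0.0781, 0.0937], 0.84)]
scene rod []
scene rod_tip [([0.653, -0.232, 0.0059], 0.52)]
scene rod_neck []
```

View pics/w2.png

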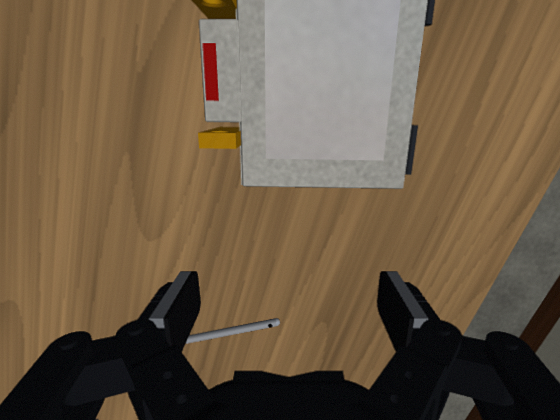

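View pics/scene2.png

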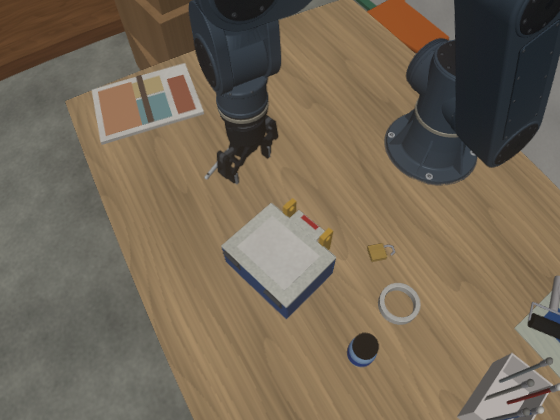

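The wrist and scene views show the lid flat, its tab with the red stripe at (210,70) between the yellow lugs. I'll refine the box pose from the depth clouds of the lugs and lid.

```bash
cat >> h.py <<'E'
def cloud(d,P):
    v,u=np.mgrid[0:420,0:560]
    K=np.array([[P['fx'],0,P['cx']],[0,P['fy'],P['cy']],[0,0,1]])
    n=cv2.undistortPoints(np.stack([u.ravel(),v.ravel()],1).astype(float)[:,None],K,np.array([P['k1'],0,0,0,0.]))[:,0]
    z=d.ravel(); pc=np.c_[n*z[:,None],z]
    Rm=cv2.Rodrigues(np.array(P['rvec']))[0]
    return ((pc-P['tvec'])@Rm).reshape(420,560,3)
E
cat > fit.py <<'E'
from h import *
def lug(cam,name):
    im=cv2.imread(f'pics/{name}.png'); d=np.load(f'pics/{name}.npy')
    W=cloud(d,ctrl.camera_params(cam)); hsv=cv2.cvtColor(im,cv2.COLOR_BGR2HSV)
    ok=d>0
    yel=ok&(hsv[...,0]>15)&(hsv[...,0]<30)&(hsv[...,1]>180)&(W[...,2]>.09)
    nl,lab,st,ce=cv2.connectedComponentsWithStats(yel.astype(np.uint8))
    for i in range(1,nl):
        if st[i,4]<15: continue
        w=W[lab==i]; top=w[w[:,2]>np.percentile(w[:,2],95)-.006]
        (c,sz,a)=cv2.minAreaRect((top[:,:2]*1000).astype(np.float32))
        print(cam,'lug',ce[i].round(0),st[i,4],'ztop',np.median(top[:,2]).round(4),'rect',np.round(c,1),np.round(sz,1),round(a,1),'mean',top[:,:2].mean(0).round(4))
    wh=ok&(hsv[...,1]<40)&(hsv[...,2]>80)&(abs(W[...,2]-.094)<.006)&(np.linalg.norm(W[...,:2]-[.6,.11],axis=-1)<.2)
    wh=cv2.morphologyEx(wh.astype(np.uint8),cv2.MORPH_OPEN,np.ones((3,3)))
    nl,lab,st,ce=cv2.connectedComponentsWithStats(wh); i=1+np.argmax(st[1:,4]); w=W[lab==i]
    (c,sz,a)=cv2.minAreaRect((w[:,:2]*1000).astype(np.float32))
    print(cam,'lid',st[i],'z',np.median(w[:,2]).round(4),np.round(c,1),np.round(sz,1),round(a,2))
    # robust: project in box frame
    for yaw in [17.3]:
        c,s=np.cos(np.radians(yaw)),np.sin(np.radians(yaw)); q=(w[:,:2]-[.607,.1135])@np.array([[c,-s],[s,c]])
        # right edge y(x), left edge; front edge x(y)
        for nm,ax,sel in [('yedge',0,np.linspace(-.06,.07,27)),('xedge',1,np.r_[np.linspace(-.1,-.05,11),np.linspace(.05,.1,11)])]:
            lo=[];hi=[]
            for t in sel:
                m=abs(q[:,ax]-t)<.002
                if m.sum()>5: lo.append((t,q[m,1-ax].min()));hi.append((t,q[m,1-ax].max()))
            for L,n2 in ((lo,'lo'),(hi,'hi')):
                L=np.array(L)
                if len(L)>5: print('  ',nm,n2,'slope deg',np.degrees(np.polyfit(L[:,0],L[:,1],1)[0]).round(2),'med mm',(np.median(L[:,1])*1000).round(1))
if __name__=='__main__':
    lug('wrist','w2');lug('top','top2');lug('scene','scene2')
E
python3 fit.py
```

```text
wrist lug [216.   4.] 372 ztop 0.112 rect [494.9 136.1] [33.5  2.4] 16.5 mean [0.4973 0.1364]
wrist lug [219. 139.] 743 ztop 0.1219 rect [525.4  27.3] [34.6 14.2] 15.5 mean [0.5259 0.0277]
wrist lid [  199     0   229   189 35723] z 0.0931 [597.5  85.4] [205.6 172.2] 15.79
   yedge lo slope deg -1.25 med mm -110.6
   yedge hi slope deg -0.47 med mm 59.6
   xedge lo slope deg 1.6 med mm -87.1
   xedge hi slope deg 1.66 med mm 83.4
top lug [225. 228.] 85 ztop 0.1233 rect [490.8 141.8] [30.7 13.3] 16.0 mean [0.4906 0.1412]
top lid [ 188  150   55   79 2880] z 0.0942 [590.3 146.9] [184.2 145.3] 14.97
   yedge lo slope deg -28.21 med mm -7.6
   yedge hi slope deg -1.27 med mm 107.0
   xedge lo slope deg -6.5 med mm -84.0
   xedge hi slope deg -0.65 med mm 84.3
scene lid [ 223  204  113  103 6300] z 0.0938 [589.5 110.9] [205.4 220.5] 15.97
   yedge lo slope deg -1.71 med mm -106.1
   yedge hi slope deg -1.52 med mm 111.6
   xedge lo slope deg 0.57 med mm -85.3
   xedge hi slope deg 1.85 med mm 83.7
```

Box yaw is about 16°. The right lug is at (0.525,0.027) and the left at (0.491,0.142). Next, the rod.

Run:
```python
from h import *
go([0.455,-0.345,0.22],yawR(30.2))
```

```text
t 7.6 p [ 0.6023 -0.0053  0.284 ] yaw 106.71 F [-0.4 -1.5  0. ] w 0.997 q [-0.01  0.44  0.38  1.51 -0.    1.27]
shift [-0.566  -0.4776  0.128 ] turn [ 0.     -0.      0.2125]
```

Request:
move_arm(plan=[[[-0.566,-0.478,0.128,0,0,0.2125,1],[-0.566,-0.478,0.128,0,0,0.2125,1],[-0.566,-0.478,0.128,0,0,0.2125,1],[-0.566,-0.478,0.128,0,0,0.2125,1],[-0.566,-0.478,0.128,0,0,0.2125,1]]])

```text
t: 8.1
ee_pos: [0.5031, -0.2328, 0.2413]
tcp_rot: [0.0, 0.851, 0.525, 0.0]
wrist_force: [0.6, -0.4, 0.3]
width: 1.0
```

Run:
```python
from h import *
go([0.455,-0.345,0.22],yawR(30.2))
```

```text
t 8.1 p [ 0.5031 -0.2328  0.2413] yaw 63.4 F [ 0.6 -0.4  0.3] w 1.0 q [-0.43  0.33  0.11  1.35  0.    1.6 ]
shift [-0.2438  0.0145  0.0426] turn [ 0.0001 -0.      0.0922]
```

Request:
move_arm(plan=[[[-0.244,0.0145,0.0426,0,0,0.0922,1],[-0.244,0.0145,0.0426,0,0,0.0922,1],[-0.244,0.0145,0.0426,0,0,0.0922,1],[-0.244,0.0145,0.0426,0,0,0.0922,1],[-0.244,0.0145,0.0426,0,0,0.0922,1]]])

```text
t: 8.6
ee_pos: [0.4562, -0.3445, 0.2199]
tcp_rot: [-0.0, 0.965, 0.262, -0.0]
wrist_force: [0.1, 0.8, -0.1]
width: 1.0
```

Request:
move_arm(plan=[[[0,0,0,0,0,0,1],[0,0,0,0,0,0,1],[0,0,0,0,0,0,1],[0,0,0,0,0,0,1],[0,0,0,0,0,0,1]]])

```text
t: 9.1
ee_pos: [0.4568, -0.3436, 0.2202]
tcp_rot: [0.0, 0.965, 0.264, 0.0]
wrist_force: [-0.7, -1.1, 0.4]
width: 0.999
```

Run:
```python
from h import *
go([0.4695,-0.340,0.022],yawR(30.2))
im,d=save('wrist','w3'); W=cloud(d,ctrl.camera_params('wrist'))
hsv=cv2.cvtColor(im,cv2.COLOR_RGB2HSV)
red=(d>0)&((hsv[...,0]<8)|(hsv[...,0]>172))&(hsv[...,1]>140)&(W[...,2]>.035)&(W[...,2]<.06)
w=W[red]; print(len(w), np.median(w[:,2])); c,s,a=cv2.minAreaRect((w[:,:2]*1000).astype(np.float32)); print(c,s,a)
near=(d>0)&(W[...,2]>.005)&(W[...,2]<.03)&(hsv[...,1]<60)&(np.linalg.norm(W[...,:2]-[.57,-.28],axis=-1)<.11)
nl,lab,st,ce=cv2.connectedComponentsWithStats(near.astype(np.uint8)); i=1+np.argmax(st[1:,4]); w=W[lab==i]
vx,vy,x0,y0=cv2.fitLine((w[:,:2]*1000).astype(np.float32),cv2.DIST_HUBER,0,.01,.01).ravel(); print('rod line',np.degrees(np.arctan2(vy,vx)),x0,y0,len(w), st[i])
for n in ['rod','rod_tip','rod_neck']:
    print(n,[(np.round(a['point'],4).tolist(),round(a['score'],2)) for a in ctrl.spot_point(n,'wrist')[:2]])
```

```text
t 9.1 p [ 0.4568 -0.3436  0.2202] yaw 30.61 F [-0.7 -1.1  0.4] w 0.999 q [-0.64  0.37  0.11  1.31 -0.    1.96]
shift [0.0255 0.0067 0.3964] turn [ 0.     -0.      0.0011]
1579 0.04026830248110698
(458.0760498046875, -346.99310302734375) (79.07337951660156, 21.038494110107422) 30.18497085571289
rod line 30.157257 556.9398 -289.72525 1725 [ 286    0   14  152 1725]
rod [([0.4611, -0.3468, -0.0042], 0.7)]
rod_tip []
rod_neck [([0.4882, -0.3267, 0.0067], 0.74)]
```

View pics/w3.png

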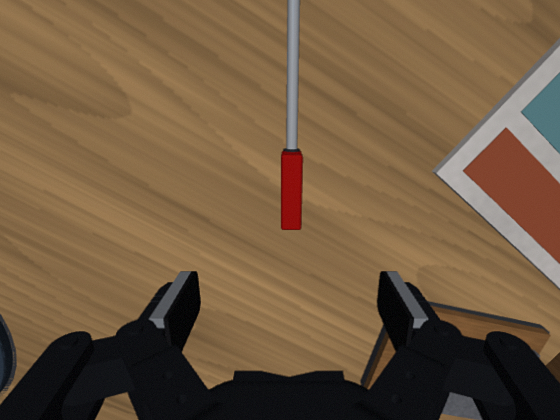

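The wrist view shows the red grip at (291,190) between the open jaws and the rod running straight up the picture. The depth fit puts the grip centre at (0.458,-0.347) with yaw 30.2°, and I'll grasp 15 mm forward of that.

Request:
move_arm(plan=[[[0.0286,0.0074,0.09,0,0,0.0012,1],[0.0286,0.0074,0.18,0,0,0.0012,1],[0.0286,0.0074,0.26,0,0,0.0012,1],[0.0286,0.0074,0.33,0,0,0.0012,1],[0.0286,0.0074,0.37,0,0,0.0012,1]]])

```text
t: 9.8
ee_pos: [0.4697, -0.3389, 0.0323]
tcp_rot: [-0.001, 0.966, 0.26, -0.001]
wrist_force: [0.3, 0.3, 0.8]
width: 0.998
```

Run:
```python
from h import *
go([0.471,-0.3395,0.022],yawR(30.2))
```

```text
t 9.8 p [ 0.4697 -0.3389  0.0323] yaw 30.12 F [0.3 0.3 0.8] w 0.998 q [-0.63  0.5  -0.18  0.89  0.    1.99]
shift [0.0017 0.0025 0.0206] turn [-0.0004  0.0002 -0.0002]
```

Request:
move_arm(plan=[[[0.002,0.002,0.02,0,0,0,1],[0.002,0.002,0.024,0,0,0,0.6],[0.002,0.002,0.024,0,0,0,0.3],[0.002,0.002,0.024,0,0,0,0],[0.002,0.002,0.024,0,0,0,0]]])

```text
t: 10.3
ee_pos: [0.4728, -0.3406, 0.0242]
tcp_rot: [0.001, 0.966, 0.26, 0.001]
wrist_force: [-0.1, -0.3, -0.4]
width: 0.328
```

Request:
move_arm(plan=[[[0,0,0,0,0,0,0],[0,0,0,0,0,0,0],[0,0,0,0,0,0,0],[0,0,0,0,0,0,0],[0,0,0,0,0,0,0]]])

```text
t: 10.8
ee_pos: [0.4728, -0.3405, 0.0242]
tcp_rot: [0.001, 0.966, 0.26, 0.001]
wrist_force: [-1.6, 0.9, 6.9]
width: 0.248
```

Run:
```python
from h import *
go([0.471,-0.3395,0.15],yawR(30.2))
```

```text
t 10.8 p [ 0.4728 -0.3405  0.0242] yaw 30.12 F [-1.6  0.9  6.9] w 0.248 q [-0.62  0.51 -0.19  0.87 -0.    1.99]
shift [-0.0019 -0.0032 -0.2515] turn [ 0.0002 -0.0001 -0.0002]
```

Gripped at a width of 21 mm. I'll lift and swing the rod to line up with the lugs.

Request:
move_arm(plan=[[[0,0,-0.05,0,0,0,0],[0,0,-0.15,0,0,0,0],[0,0,-0.23,0,0,0,0],[0,0,-0.31,0,0,0,0],[0,0,-0.35,0,0,0,0]]])

```text
t: 11.3
ee_pos: [0.473, -0.3407, 0.2022]
tcp_rot: [0.002, 0.966, 0.26, 0.001]
wrist_force: [1.6, -0.7, -2.9]
width: 0.246
```

Run:
```python
from h import *
go([0.597,-0.2236,0.2],yawR(106))
```

```text
t 11.3 p [ 0.473  -0.3407  0.2022] yaw 30.12 F [ 1.6 -0.7 -2.9] w 0.246 q [-0.62  0.39  0.1   1.28 -0.    1.99]
shift [ 0.332  -0.0781  0.0047] turn [ 7.000e-04  2.000e-04 -2.108e-01]
```

Request:
move_arm(plan=[[[0.03,-0.008,0,0,0,-0.015,0],[0.06,-0.016,0,0,0,-0.033,0],[0.09,-0.024,0,0,0,-0.052,0],[0.12,-0.03,0,0,0,-0.072,0],[0.15,-0.036,0,0,0,-0.092,0]]])

```text
t: 11.8
ee_pos: [0.5284, -0.2864, 0.1984]
tcp_rot: [0.0, 0.85, 0.526, 0.0]
wrist_force: [0.2, -0.7, -3.2]
width: 0.249
```

Run:
```python
from h import *
go([0.597,-0.2236,0.2],yawR(106))
```

```text
t 11.8 p [ 0.5284 -0.2864  0.1984] yaw 63.53 F [ 0.2 -0.7 -3.2] w 0.249 q [-0.5   0.44  0.16  1.29 -0.    1.54]
shift [ 0.1736  0.0667 -0.0031] turn [ 0.     0.    -0.118]
```

Request:
move_arm(plan=[[[0.035,0.013,-0.003,0,0,-0.022,0],[0.07,0.026,-0.003,0,0,-0.045,0],[0.105,0.039,-0.003,0,0,-0.068,0],[0.14,0.053,-0.003,0,0,-0.09,0],[0.165,0.062,-0.003,0,0,-0.105,0]]])

```text
t: 12.3
ee_pos: [0.5936, -0.2264, 0.1998]
tcp_rot: [0.0, 0.633, 0.774, 0.0]
wrist_force: [0.1, -1.0, -2.0]
width: 0.247
```

Run:
```python
from h import *
go([0.597,-0.2236,0.2],yawR(106))
```

```text
t 12.3 p [ 0.5936 -0.2264  0.1998] yaw 101.39 F [ 0.1 -1.  -2. ] w 0.247 q [-0.36  0.51  0.28  1.34  0.    1.01]
shift [ 0.0041  0.0077 -0.0003] turn [ 0.      0.     -0.0128]
```

Request:
move_arm(plan=[[[0.004,0.007,0.03,0,0,-0.0125,0],[0.004,0.007,0.07,0,0,-0.0125,0],[0.004,0.007,0.1,0,0,-0.0125,0],[0.004,0.007,0.1,0,0,-0.0125,0],[0.004,0.007,0.1,0,0,-0.0125,0]]])

```text
t: 12.8
ee_pos: [0.5959, -0.2246, 0.1502]
tcp_rot: [-0.0, 0.605, 0.796, -0.0]
wrist_force: [1.0, 0.1, -1.7]
width: 0.247
```

```bash
python3 - <<'E'
from h import *
go([0.597,-0.2236,0.126],yawR(106))
save('wrist','w4'); save('top','top4'); save('scene','scene4')
for c in ['wrist','top','scene']:
    for n in ['cutter_box','right_hole','left_hole','rod_tip','rod_neck']:
        print(c,n,[(np.round(a['point'],4).tolist(),round(a['score'],2)) for a in ctrl.spot_point(n,c)[:2]])
import fit
fit.lug('wrist','w4'); fit.lug('top','top4'); fit.lug('scene','scene4')
E
python3 -c "
import cv2
a=cv2.imread('pics/top4.png');b=cv2.imread('pics/scene4.png')
cv2.imwrite('pics/c4.png',cv2.hconcat([cv2.resize(a[120:320,160:400],None,fx=1.66,fy=1.66),cv2.resize(b[120:320,160:400],None,fx=1.66,fy=1.66)]))"
```

```text
t 12.8 p [ 0.5959 -0.2246  0.1502] yaw 105.54 F [ 1.   0.1 -1.7] w 0.247 q [-0.36  0.53  0.18  1.22 -0.    0.94]
shift [0.0013 0.0026 0.0484] turn [-0.      0.     -0.0013]
wrist cutter_box []
wrist right_hole []
wrist left_hole [([0.6041, -0.2425, 0.121], 0.36)]
wrist rod_tip []
wrist rod_neck [([0.5843, -0.1993, 0.1274], 0.74)]
top cutter_box [([0.605, 0.1135, 0.0037], 0.56)]
top right_hole [([0.5223, 0.0256, 0.1062], 0.57)]
top left_hole [([0.4883, 0.147, 0.1092], 0.83)]
top rod_tip [([0.5383, -0.021, 0.1326], 0.98), ([0.4927, 0.0828, 0.0945], 0.73)]
top rod_neck [([0.5918, -0.2023, 0.1361], 0.68), ([0.4963, 0.0832, 0.0941], 0.31)]
scene cutter_box [([0.6078, 0.1104, -0.0044], 0.86)]
scene right_hole [([0.5247, 0.0253, 0.1044], 0.78)]
scene left_hole [([0.4913, 0.1459, 0.1078], 0.57)]
scene rod_tip [([0.5365, -0.0203, 0.1306], 0.92)]
scene rod_neck [([0.593, -0.1985, 0.134], 0.77)]Traceback (most recent call last):
  File "<stdin>", line 8, in <module>
  File "fit.py", line 15, in lug
    nl,lab,st,ce=cv2.connectedComponentsWithStats(wh); i=1+np.argmax(st[1:,4]); w=W[lab==i]
                                                           ~~~~~~~~~^^^^^^^^^^
    return _wrapfunc(a, 'argmax', axis=axis, out=out, **kwds)
    return bound(*args, **kwds)
ValueError: attempt to get argmax of an empty sequence
```

View pics/w4.png

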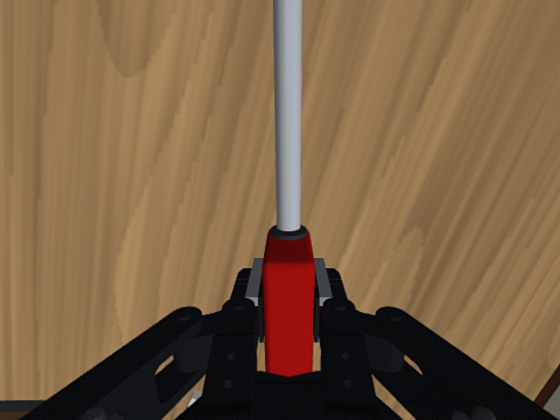

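View pics/c4.png

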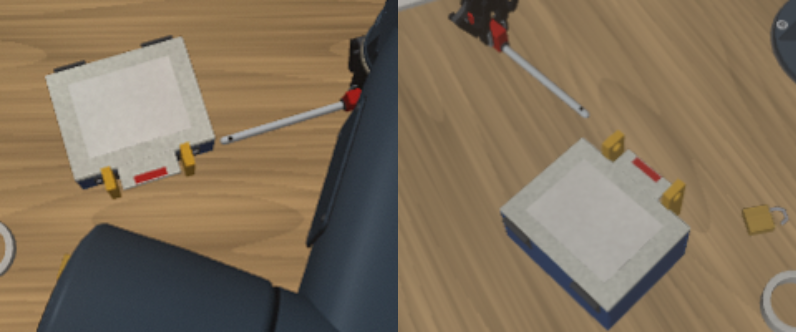

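The wrist view shows the rod straight in the pads. In the top and scene crops the rod points at the right lug, tip near (225,138) and (585,112). For the relative fit I'll use the lid outline and the rod line from the same camera, so calibration offsets cancel.

```bash
cat > rel.py <<'E'
from h import *
from scipy.optimize import minimize
import sys
def K(P): return np.array([[P['fx'],0,P['cx']],[0,P['fy'],P['cy']],[0,0,1]]),np.array([P['k1'],0,0,0,0.])
def proj(pts,P):
    k,d=K(P); return cv2.projectPoints(np.asarray(pts,float),P['rvec'],P['tvec'],k,d)[0][:,0]
S=4
def prism(x0,x1,y0,y1,z0,z1):
    return np.array([[x,y,z] for x in(x0,x1) for y in(y0,y1) for z in(z0,z1)])
def toW(b,pts):
    c,s=np.cos(b[2]),np.sin(b[2]); return np.c_[b[0]+c*pts[:,0]-s*pts[:,1],b[1]+s*pts[:,0]+c*pts[:,1],pts[:,2]]
def render(b,P,prs,roi):
    x,y,w,h=roi; m=np.zeros((h*S,w*S),np.uint8)
    for pr in prs:
        q=(proj(toW(b,pr),P)-[x,y]+.5)*S-.5
        hull=cv2.convexHull(q.astype(np.float32))[:,0]
        cv2.fillConvexPoly(m,np.round(hull*16).astype(np.int32),1,shift=4)
    return m.reshape(h,S,w,S).mean((1,3))
def measure(cam,name,zax,tipguess,dirguess,lidtop=.094):
    P=ctrl.camera_params(cam); im=cv2.imread(f'pics/{name}.png'); d=np.load(f'pics/{name}.npy'); W=cloud(d,P)
    hsv=cv2.cvtColor(im,cv2.COLOR_BGR2HSV)
    b0=np.array([.607,.1135,np.radians(16)])
    lid=[prism(-.085,.085,-.11,.11,.086,.094),prism(-.12,-.085,-.045,.045,.086,.094)]
    pp=proj(toW(b0,np.vstack(lid)),P); lo=(pp.min(0)-8).astype(int); hi=(pp.max(0)+8).astype(int); roi=(*lo,*(hi-lo))
    sub=lambda a:a[lo[1]:hi[1],lo[0]:hi[0]]
    # white-ness soft mask
    white=(hsv[...,1]<70)&(hsv[...,2]>75)
    stripe=(((hsv[...,0]<8)|(hsv[...,0]>172))&(hsv[...,1]>120))
    yel=(hsv[...,0]>15)&(hsv[...,0]<32)&(hsv[...,1]>150)&(W[...,2]>.03)
    g=(W[...,2]>.075)&(W[...,2]<.1)
    m=sub((white|stripe)&(g|True)).astype(float)
    dc=cv2.dilate(sub(yel).astype(np.uint8),np.ones((5,5)))>0
    # rod: exclude
    t=np.array(tipguess);dg=np.array(dirguess)
    al=(W[...,:2]-t)@dg; pe=(W[...,:2]-t)@np.array([-dg[1],dg[0]])
    rod=(abs(pe)<.02)&(al<.01)&(al>-.15)&(abs(W[...,2]-zax)<.015)&(hsv[...,1]<90)
    nl,lab,st,ce=cv2.connectedComponentsWithStats(rod.astype(np.uint8)); i=1+np.argmax(st[1:,4]); rod=lab==i
    dc|=cv2.dilate(sub(rod).astype(np.uint8),np.ones((5,5)))>0
    f=lambda b:((render(b,P,lid,roi)-m)**2)[~dc].sum()
    best=minimize(lambda v:f(b0+v*np.array([.002,.002,.01])),np.zeros(3),method='Nelder-Mead',options=dict(initial_simplex=np.array([[0,0,0],[2,0,0],[0,2,0],[0,0,2.]]),maxiter=200))
    b=b0+best.x*np.array([.002,.002,.01])
    # rod
    ys,xs=np.nonzero(rod); k,ds=K(P); n=cv2.undistortPoints(np.stack([xs,ys],1).astype(float)[:,None],k,ds)[:,0]
    Rm=cv2.Rodrigues(np.array(P['rvec']))[0]; C=-Rm.T@P['tvec']; r=np.c_[n,np.ones(len(n))]@Rm
    w=C+r*((zax-C[2])/r[:,2])[:,None]
    vx,vy,x0,y0=cv2.fitLine((w[:,:2]*1000).astype(np.float32),cv2.DIST_L2,0,.001,.001).ravel().astype(float)
    u=np.array([vx,vy]); u*=np.sign(u@dg); al=(w[:,:2]-[x0/1000,y0/1000])@u
    tip=np.array([x0,y0])/1000+u*al.max()
    c,s=np.cos(b[2]),np.sin(b[2]); inb=lambda q:np.array([[c,s],[-s,c]])@(q-b[:2])
    tb=inb(tip); ang=np.degrees(np.arctan2(u[1],u[0])-b[2])
    Rh=b[:2]+np.array([[c,-s],[s,c]])@[-.102,-.06]
    print(cam,'box',b[:2].round(4),'yaw',np.degrees(b[2]).round(2),'cost',round(best.fun,1),'of',round(f(b0),1),'R hole',Rh.round(4),'| rod px',len(xs),'tip',tip.round(4),'yaw',np.degrees(np.arctan2(u[1],u[0])).round(2),'tip in box mm',(tb*1000).round(1),'want x -102; rel yaw',ang.round(2),'z(rod depth med)',np.median(W[rod][:,2]).round(4))
    for sy in(-1,1):
        mm=yel&(np.linalg.norm(W[...,:2]-(b[:2]+np.array([[c,-s],[s,c]])@[-.102,sy*.06]),axis=-1)<.035)&(W[...,2]>.117)
        q=W[mm]
        if len(q)>5: e=np.array([inb(v) for v in q[:,:2]])*1000; print('   lug',sy,len(q),'x',e[:,0].min().round(1),e[:,0].max().round(1),'y',e[:,1].min().round(1),e[:,1].max().round(1),'z',np.median(q[:,2]).round(4))
    return b,tip,u
E
python3 - <<'E'
from rel import *
u=np.array([np.cos(np.radians(105.5)),np.sin(np.radians(105.5))])
for c in('top','scene'): measure(c,c+'4',.132,[.537,-.0205],u)
E
```

```text
top box [0.606  0.1118] yaw 15.92 cost 72.0 of 150.4 R hole [0.5243 0.0261] | rod px 294 tip [ 0.5403 -0.0213] yaw 105.78 tip in box mm [ -99.7 -110. ] want x -102; rel yaw 89.86 z(rod depth med) 0.1373
   lug -1 74 x -117.8 -86.8 y -66.1 -52.5 z 0.1234
   lug 1 81 x -118.2 -86.4 y 53.6 67.7 z 0.1229
scene box [0.6052 0.1158] yaw 16.03 cost 209.4 of 372.1 R hole [0.5237 0.03  ] | rod px 248 tip [ 0.5393 -0.0202] yaw 105.31 tip in box mm [-100.9 -112.5] want x -102; rel yaw 89.27 z(rod depth med) 0.1368
   lug -1 71 x -118.0 -85.2 y -66.3 -53.3 z 0.1226
   lug 1 78 x -117.9 -84.3 y 52.6 66.9 z 0.1229
```

Lug edges centre at x = -102 mm in both cameras. The tip is at x = -99.7 and -100.9 mm, and the yaw is short by about 0.4°. I'll correct both and lower to hole height.

Request:
move_arm(plan=[[[0,-0.0006,0.015,0,0,-0.0012,0],[0,-0.0006,0.03,0,0,-0.0012,0],[0,-0.0006,0.042,0,0,-0.0012,0],[0,-0.0006,0.048,0,0,-0.0012,0],[0,-0.0006,0.048,0,0,-0.0012,0]]])

```text
t: 14.2
ee_pos: [0.5954, -0.2245, 0.1249]
tcp_rot: [-0.001, 0.602, 0.798, -0.0]
wrist_force: [-0.4, 0.2, -2.7]
width: 0.252
```

Run:
```python
from rel import *
go([0.597,-0.2236,0.126],yawR(106))
save('top','top5'); save('scene','scene5')
p,r,s=pose(); print(r.as_matrix().round(4).tolist())
u=np.array([np.cos(np.radians(106)),np.sin(np.radians(106))])
for c in('top','scene'): measure(c,c+'5',.108,[.537,-.0205],u)
for c in ['top','scene']:
    for n in ['rod_tip','rod_neck','right_hole']:
        print(c,n,[(np.round(a['point'],4).tolist(),round(a['score'],2)) for a in ctrl.spot_point(n,c)[:1]])
```

```text
t 14.2 p [ 0.5954 -0.2245  0.1249] yaw 105.97 F [-0.4  0.2 -2.7] w 0.252 q [-0.36  0.54  0.13  1.17 -0.    0.93]
shift [ 0.0009  0.0037 -0.0021] turn [-0.0001 -0.0001 -0.0001]
[[-0.2751, 0.9614, 0.0], [0.9614, 0.2751, -0.0], [-0.0, 0.0, -1.0]]
top box [0.606  0.1119] yaw 15.94 cost 74.2 of 150.3 R hole [0.5244 0.0262] | rod px 281 tip [ 0.5376 -0.0216] yaw 106.17 tip in box mm [-102.4 -109.6] want x -102; rel yaw 90.22 z(rod depth med) 0.1118
   lug -1 75 x -118.1 -86.4 y -66.3 -52.1 z 0.1232
   lug 1 77 x -118.0 -86.1 y 53.7 67.8 z 0.1232
scene box [0.6052 0.1159] yaw 15.84 cost 212.4 of 374.6 R hole [0.5235 0.0304] | rod px 242 tip [ 0.5371 -0.0201] yaw 106.01 tip in box mm [-102.6 -112.3] want x -102; rel yaw 90.18 z(rod depth med) 0.1119
   lug -1 72 x -118.4 -83.8 y -67.6 -53.8 z 0.1224
   lug 1 74 x -119.1 -83.7 y 52.2 66.0 z 0.123
top rod_tip [([0.5334, -0.0189, 0.1076], 0.7)]
top rod_neck [([0.5916, -0.2059, 0.1083], 0.69)]
top right_hole [([0.5213, 0.0245, 0.1089], 0.74)]
scene rod_tip [([0.5361, -0.0222, 0.1057], 0.92)]
scene rod_neck [([0.5903, -0.1985, 0.1121], 0.62)]
scene right_hole [([0.5251, 0.0268, 0.1053], 0.66)]
```

Now aligned to within a millimetre. Inserting through the right lug.

Request:
move_arm(plan=[[[0.025,0.0008,-0.002,0,0,0,0],[0.05,0.0008,-0.002,0,0,0,0],[0.075,0.0008,-0.002,0,0,0,0],[0.1,0.0008,-0.002,0,0,0,0],[0.125,0.0008,-0.002,0,0,0,0]]])

```text
t: 15.1
ee_pos: [0.5785, -0.1631, 0.1268]
tcp_rot: [0.0, 0.602, 0.799, 0.0]
wrist_force: [0.1, -0.2, -2.3]
width: 0.247
```

Run:
```python
from rel import *
go([0.5954,-0.2245,0.126],yawR(106))
save('top','top6'); save('scene','scene6')
p,r,s=pose(); print(s['wrist_force'],s['wrist_torque'])
u=np.array([np.cos(np.radians(106)),np.sin(np.radians(106))])
for c in('top','scene'):measure(c,c+'6',.108,np.array(p[:2])+.18*u,u)
a=cv2.imread('pics/top6.png');b=cv2.imread('pics/scene6.png')
cv2.imwrite('pics/c6.png',cv2.hconcat([cv2.resize(a[150:270,200:340],(400,343)),cv2.resize(b[150:270,240:380],(400,343))]))
```

```text
t 15.1 p [ 0.5785 -0.1631  0.1268] yaw 106.0 F [ 0.1 -0.2 -2.3] w 0.247 q [-0.27  0.46  0.02  1.12  0.    1.02]
shift [-0.1273 -0.0014  0.0015] turn [ 0. -0. -0.]
[ 0.86672085 -1.27239522 -1.98043331] [-0.04430543 -0.0267576  -0.00039815]
top box [0.606  0.1118] yaw 15.96 cost 68.0 of 140.2 R hole [0.5244 0.0261] | rod px 305 tip [0.5274 0.0178] yaw 106.19 tip in box mm [-101.4  -68.8] want x -102; rel yaw 90.23 z(rod depth med) 0.1137
   lug -1 71 x -118.4 -86.0 y -66.1 -52.1 z 0.1228
   lug 1 78 x -117.8 -85.5 y 53.6 67.5 z 0.1234
scene box [0.6052 0.1159] yaw 15.97 cost 224.8 of 391.8 R hole [0.5237 0.0302] | rod px 261 tip [0.5267 0.0152] yaw 106.22 tip in box mm [-103.2  -75.2] want x -102; rel yaw 90.25 z(rod depth med) 0.113
   lug -1 68 x -118.3 -83.7 y -65.5 -52.6 z 0.1227
   lug 1 79 x -118.0 -84.1 y 52.3 66.8 z 0.1229
```

View pics/c6.png

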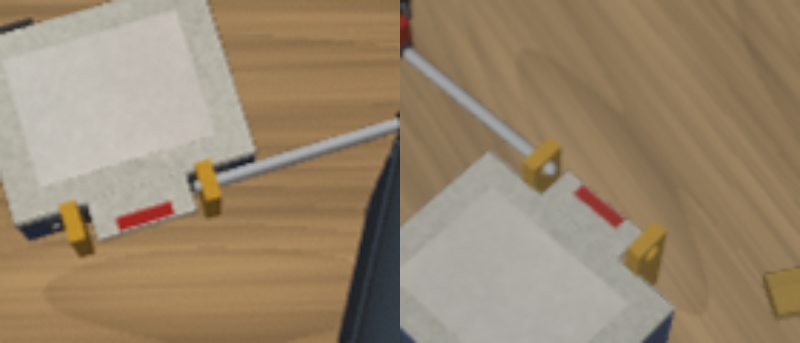

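The tip is through the right lug (visible in its hole at (549,170)) with no contact force. Advancing to just short of the left lug.

Request:
move_arm(plan=[[[0.035,0,0,0,0,0.0004,0],[0.075,0,0,0,0,0.0004,0],[0.115,0,0.001,0,0,0.0004,0],[0.15,0,0.001,0,0,0.0004,0],[0.175,0,0.001,0,0,0.0004,0]]])

```text
t: 15.7
ee_pos: [0.5544, -0.079, 0.1262]
tcp_rot: [-0.0, 0.603, 0.798, 0.0]
wrist_force: [0.2, 0.3, -3.0]
width: 0.249
```

Run:
```python
from rel import *
go([0.5954,-0.2245,0.126],yawR(106))
save('top','top7'); save('scene','scene7')
p,r,s=pose()
u=np.array([np.cos(np.radians(106)),np.sin(np.radians(106))])
for c in('top','scene'):
  measure(c,c+'7',.108,np.array(p[:2])+.12*u,u)
  measure(c,c+'7',.108,np.array(p[:2])+.213*u,u)
a=cv2.imread('pics/top7.png');b=cv2.imread('pics/scene7.png')
cv2.imwrite('pics/c7.png',cv2.hconcat([cv2.resize(a[150:270,200:340],(400,343)),cv2.resize(b[150:270,240:380],(400,343))]))
```

```text
t 15.7 p [ 0.5544 -0.079   0.1262] yaw 105.85 F [ 0.2  0.3 -3. ] w 0.249 q [-0.14  0.38 -0.11  1.08  0.    1.15]
shift [-0.3024 -0.0006  0.0004] turn [ 0.     -0.     -0.0004]
top box [0.6061 0.1117] yaw 15.92 cost 70.8 of 146.9 R hole [0.5245 0.0261] | rod px 84 tip [0.5272 0.0178] yaw 108.23 tip in box mm [-101.6  -68.7] want x -102; rel yaw 92.3 z(rod depth med) 0.1129
   lug -1 71 x -118.1 -85.5 y -65.9 -52.4 z 0.1231
   lug 1 80 x -118.7 -86.4 y 53.7 68.0 z 0.1236
top box [0.606 0.112] yaw 15.91 cost 126.9 of 202.4 R hole [0.5244 0.0263] | rod px 353 tip [0.4981 0.1293] yaw 104.85 tip in box mm [-99.   46.3] want x -102; rel yaw 88.93 z(rod depth med) 0.1085
   lug -1 71 x -118.0 -85.4 y -66.1 -52.7 z 0.1231
   lug 1 80 x -118.7 -86.3 y 53.5 67.7 z 0.1236
scene box [0.6052 0.1157] yaw 16.23 cost 240.1 of 394.1 R hole [0.524  0.0296] | rod px 137 tip [0.5279 0.0157] yaw 105.0 tip in box mm [-102.1  -74.5] want x -102; rel yaw 88.78 z(rod depth med) 0.1126
   lug -1 69 x -117.8 -85.3 y -65.7 -52.4 z 0.1228
   lug 1 77 x -117.1 -83.5 y 53.6 67.0 z 0.1232
scene box [0.6052 0.1161] yaw 15.91 cost 266.8 of 425.3 R hole [0.5236 0.0305] | rod px 380 tip [0.5013 0.1345] yaw 104.56 tip in box mm [-94.9  46.1] want x -102; rel yaw 88.65 z(rod depth med) 0.097
   lug -1 69 x -117.6 -85.2 y -66.7 -53.4 z 0.1228
   lug 1 77 x -117.6 -84.0 y 52.6 66.1 z 0.1232
```

View pics/c7.png

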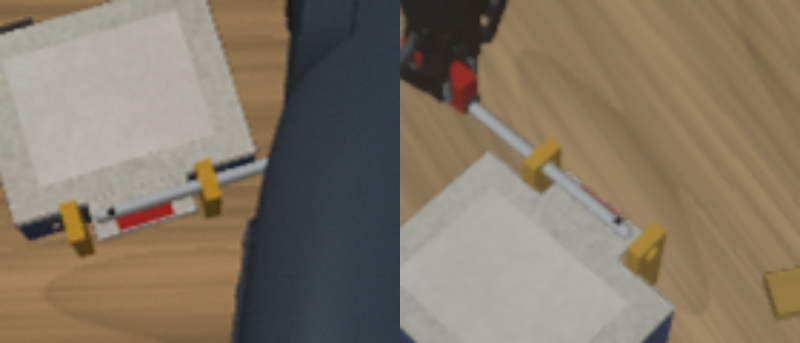

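Run:
```python
from rel import *
u=np.radians(15.95); c,s=np.cos(u),np.sin(u)
for cam,o in(('top',[.606,.1118]),('scene',[.6052,.1159])):
    W=cloud(np.load(f'pics/{cam}7.npy'),ctrl.camera_params(cam)); im=cv2.imread(f'pics/{cam}7.png')
    b=(W[...,:2]-o)@np.array([[c,-s],[s,c]])*1000
    m=(W[...,2]>.104)&(W[...,2]<.118)&(b[...,0]<-88)&(b[...,0]>-116)
    for lo,hi in((-95,-70),(-48,-20),(-20,10),(10,45)):
        k=m&(b[...,1]>lo)&(b[...,1]<hi); q=b[k]; print(cam,lo,hi,k.sum(),'x mean',q[:,0].mean().round(1),q[:,0].min().round(1),q[:,0].max().round(1),'ymax',q[:,1].max().round(1),'z95',np.percentile(W[...,2][k],90).round(4))
```

```text
top -95 -70 49 x mean -101.9 -107.2 -95.7 ymax -70.3 z95 0.1157
top -48 -20 55 x mean -101.8 -107.6 -95.3 ymax -20.4 z95 0.115
top -20 10 61 x mean -101.9 -107.1 -95.1 ymax 9.6 z95 0.1156
top 10 45 63 x mean -102.1 -107.7 -95.8 ymax 41.1 z95 0.1153
scene -95 -70 40 x mean -100.5 -106.9 -94.8 ymax -73.2 z95 0.116
scene -48 -20 53 x mean -100.4 -108.5 -95.6 ymax -20.1 z95 0.1155
scene -20 10 58 x mean -100.5 -107.4 -95.6 ymax 9.9 z95 0.1151
scene 10 45 61 x mean -100.7 -108.3 -95.1 ymax 41.5 z95 0.1149
```

Rod level, x about -102 along its length, tip at y of about 41 mm. Pushing through the left lug.

Request:
move_arm(plan=[[[0.02,0,0,0,0,0,0],[0.045,0,0,0,0,0,0],[0.07,0,0,0,0,0,0],[0.095,0,0,0,0,0,0],[0.11,0,0,0,0,0,0]]])

```text
t: 16.3
ee_pos: [0.5394, -0.0262, 0.1262]
tcp_rot: [-0.0, 0.603, 0.798, 0.0]
wrist_force: [0.6, 0.4, -2.8]
width: 0.247
```

Request:
move_arm(plan=[[[0,0,0,0,0,0,0],[0,0,0,0,0,0,0],[0,0,0,0,0,0,0],[0,0,0,0,0,0,0],[0,0,0,0,0,0,0]]])

```text
t: 16.8
ee_pos: [0.5399, -0.0278, 0.1261]
tcp_rot: [-0.0, 0.603, 0.798, -0.0]
wrist_force: [0.1, -1.1, -2.6]
width: 0.247
```

Run:
```python
from rel import *
go([0.5954,-0.2245,0.126],yawR(106)); print(pose()[1].as_matrix().round(4).tolist())
save('top','top8'); save('scene','scene8');save('wrist','w8')
u=np.radians(15.95); c,s=np.cos(u),np.sin(u)
for cam,o in(('top',[.606,.1118]),('scene',[.6052,.1159])):
    W=cloud(np.load(f'pics/{cam}8.npy'),ctrl.camera_params(cam))
    b=(W[...,:2]-o)@np.array([[c,-s],[s,c]])*1000
    m=(W[...,2]>.1)&(W[...,2]<.118)&(b[...,0]<-85)&(b[...,0]>-116)
    for lo,hi in((-95,-70),(-48,-20),(-20,10),(10,45),(70,110)):
        k=m&(b[...,1]>lo)&(b[...,1]<hi); q=b[k]
        if len(q): print(cam,lo,hi,k.sum(),'x mean',q[:,0].mean().round(1),'ymax',q[:,1].max().round(1),'z',np.percentile(W[...,2][k],90).round(4))
    for n in ['rod_tip','padlock','ink_jar','tape_roll','lid_tab']: print(n,[(np.round(a['point'],4).tolist(),round(a['score'],2)) for a in ctrl.spot_point(n,cam)[:1]])
a=cv2.imread('pics/top8.png');b=cv2.imread('pics/scene8.png')
cv2.imwrite('pics/c8.png',cv2.hconcat([cv2.resize(a[150:270,200:340],(400,343)),cv2.resize(b[150:270,240:380],(400,343))]))
```

```text
t 16.8 p [ 0.5399 -0.0278  0.1261] yaw 105.8 F [ 0.1 -1.1 -2.6] w 0.247 q [-0.05  0.35 -0.16  1.06 -0.    1.24]
shift [-4.089e-01 -2.000e-04  2.000e-04] turn [-0.      0.     -0.0006]
[[-0.2722, 0.9622, -0.0], [0.9622, 0.2722, -0.0], [-0.0, -0.0001, -1.0]]
top -48 -20 28 x mean -101.2 ymax -20.4 z 0.115
top -20 10 61 x mean -101.4 ymax 9.6 z 0.1158
top 10 45 72 x mean -101.7 ymax 44.8 z 0.1155
top 70 110 50 x mean -101.8 ymax 94.2 z 0.1152
rod_tip [([0.4795, 0.1754, 0.11], 0.71)]
padlock [([0.3685, 0.2085, 0.0001], 0.54)]
ink_jar [([0.5481, 0.4025, -0.0033], 0.78)]
tape_roll [([0.4037, 0.3497, -0.0005], 0.9)]
lid_tab [([0.4947, 0.0849, 0.0988], 0.88)]
scene -95 -70 41 x mean -100.5 ymax -72.0 z 0.1159
scene -48 -20 53 x mean -99.9 ymax -20.2 z 0.1156
scene -20 10 56 x mean -100.4 ymax 8.9 z 0.1148
scene 10 45 72 x mean -100.3 ymax 44.7 z 0.115
scene 70 110 48 x mean -100.2 ymax 93.2 z 0.1142
rod_tip [([0.4829, 0.1783, 0.1084], 0.69)]
padlock [([0.3651, 0.2071, 0.0001], 0.57)]
ink_jar [([0.5484, 0.401, -0.0009], 0.95)]
tape_roll [([0.4015, 0.3536, -0.0028], 0.98)]
lid_tab [([0.493, 0.0815, 0.0935], 0.75)]
```

View pics/c8.png

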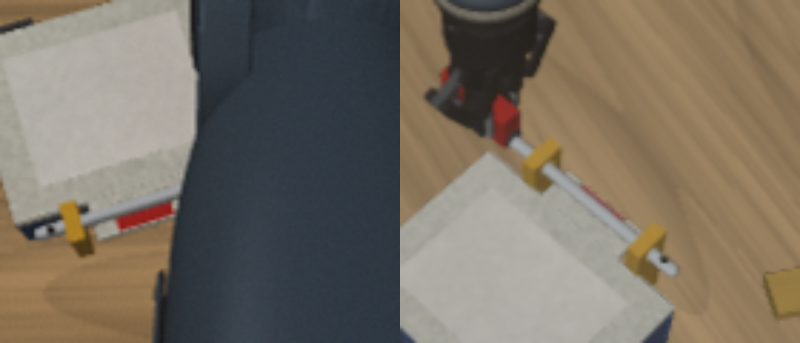

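View pics/w8.png

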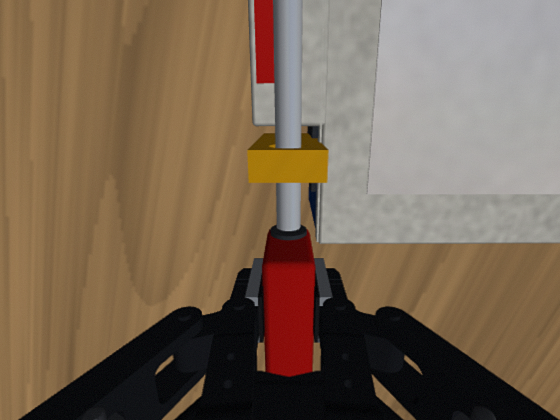

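The tip is through both lugs. The cross-drilled hole shows from above outside the left lug, at (52,230) in the top crop and (665,258) in the scene crop. In the wrist view the grip is upright, the rod passes through the right lug at (288,160), and the tab lies under it. Handing in.

Run:
```python
from h import *
print(ctrl.hand_in()); s=ctrl.sense(); print(s['t'],s['width'],s['ee_pos'],s['wrist_force'])
```

```text
the job is handed in; nothing more can be done
None
the job is handed in; nothing more can be done
```

The lid is shut and the locking rod is through both yellow lugs. The gripper is still holding it, and the job was handed in at about 17 s.

- **Lid:** I pressed it down with the closed fingers. It met the rim at about 29 N with no further travel. Its tab lies between the lugs, under the rod.
- **Rod:** I threaded it from the right, through the right lug first and then the left. The wrist force stayed at about 3 N, roughly the rod's weight, at every reading during the threading.
- **Last checks:**
  - The tip measured about 94 mm (top camera) and 93 mm (scene camera) along the box front. That is about 26–27 mm past the left lug's outer face.
  - The rod is level, the red grip is upright, and the tip hole faces up outside the lug.
  - The grip opening held steady at 0.247, with the tool within 0.01° of vertical.
- **Left in place:** the padlock, ink jar and tape roll read where they started, within the cameras' error.
- **Disagreements:** the two cameras differed by about 1–1.5 mm on the rod's sideways position in the holes, which is within the 3 mm clearance. Several early network detections were plainly wrong and I ignored them.

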